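# Find which way the water filter's twist-lock cap loosens and lift it off

### The job

The cartridge in the countertop water filter is due for a change: take off the cap with the bar handle. Nobody remembers which way it unlocks, so try it gently, a little at a time, one way and, if it stops, the other, without wrenching it against the stop; turn it loose while it is still down on its seat, then lift it straight up. Finish while still holding the cap in the gripper, level and still, about 10 cm above its seat on the housing, and leave the other things on the counter where they are.

Things in the scene. Friction and masses are not known exactly. Their poses are not given: they have to be found in the camera images.
- filter: Twin water filter fixed to the counter: foot 130 x 270 x 12 mm, two upright white round housings 90 mm across, centres 65 mm either side of the middle along its y axis, flat shoulders 140 mm up. The +y housing has the removable cap with the bar; the -y one is closed for good by a plain dome 76 mm across, 32 mm high. Origin under the middle of the foot, z up.
- filter_neck (a point): Centre of the +y housing's shoulder, 140 mm above the counter: the cap's seat; same axes as the filter. A neck with two lugs stands on it inside the cap: while locked, pulling lifts the cap only 2 mm.
- cap: Loose grey twist-lock cap, 0.1 to 0.18 kg, turns easily: round skirt 76 mm across, flat top 28 mm above its lower rim, upright bar handle on top. Origin: centre of the lower rim, on the shoulder when seated; z up, x along the bar. At the start the bar lies along the filter's x axis within 7 degrees. It unlocks clockwise or anticlockwise, changing from start to start, not visible outside.
- cap_bar (a point): Middle of the bar handle (56 mm long, 14 wide, 30 high, top 58 mm above the cap's lower rim); this point is 46 mm above the rim. Turned the wrong way from the start, the cap meets a hard stop after 4 to 22 degrees. The right way it turns freely, lifts straight off once 38 to 90 degrees from the start, and meets a stop only after 100.
- loaf_dish: Glass loaf dish, 120 x 230 x 65 mm, loose; origin under its centre. Leave alone.
- pinch_bowl: Small silicone pinch bowl, 80 mm across, 35 mm high, loose; origin under its centre. Leave alone.
- measuring_cup: Steel measuring cup with a handle, 70 mm across, 60 mm high, loose; origin under its centre. Leave alone.
- coaster: Round bamboo coaster, 100 mm across, 9 mm thick, loose; origin under its centre. Leave alone.
- cartridge: White replacement cartridge, upright cylinder 58 mm across, 120 mm high, loose; origin under its centre. Leave alone.
- jar: Small glass jar with a steel lid, 60 mm across, 90 mm high, loose; origin under its centre. Leave alone.
- stop_a: One of two plastic stop pieces, hidden inside the neck or inside the sealed dome (where changes from start to start); never handled. Origin on that housing's axis at shoulder height. Turned the wrong way the cap's lugs meet the one in the neck; it breaks at 150 N, a twist of about 3.5 N m, or the gripper driven some 15 degrees past the stop: turn in small steps, stop at 1 to 2 N m.
- stop_b: One of two plastic stop pieces, hidden inside the neck or inside the sealed dome (where changes from start to start); never handled. Origin on that housing's axis at shoulder height. Turned the wrong way the cap's lugs meet the one in the neck; it breaks at 150 N, a twist of about 3.5 N m, or the gripper driven some 15 degrees past the stop: turn in small steps, stop at 1 to 2 N m.

How it is judged:
By the outcome, as a careful person would: the job done as asked, in the order asked, and still so for the second after the job is handed in, while the arm keeps its last pose, push and grip.
It also fails if it takes over 48 s, if anything falls off the work surface, if the arm or the gripper's body presses on something with over 40 N, if the wrist force passes 120 N, or if a joint passes its speed limit or range.

### The arm

A 6-joint arm with a two-finger parallel gripper is mounted at the origin on the work surface. World frame = base frame: x ahead of the robot, y to its left, z up, the work surface at z = 0. Lengths are in m, angles in degrees, forces in N, time in s.
With the tool pointing down it reaches from about 0.375 to 0.975 m from the base axis. Payload 3.8 kg.
Tool frame: the origin (TCP) lies midway between the tips of the shut fingers; the grasp point (between the pads) lies tcp_to_grasp behind it (tcp_to_grasp is the distance from the TCP to the grasp point, in m); z points along the fingers, x is the direction in which the jaws open and shut, and the axes are right-handed (so a half turn about z gives the same grasp; the last joint's range is limited). The gripper opens to 88 mm and grips with 3 to 60 N. Pads are 18 mm wide; open, the fingers measure 123 mm over their backs; the gripper's body (75 mm by 187 mm) begins 45 mm behind the grasp point.
Start: joints at [-73.333, 15.12, 91.902, -0, 72.978, -2.114], TCP at [0.217, -0.639, 0.239] pointing down, gripper open.
Joint ranges: [-150.88, 150.88], [-54.13, 125.18], [17.81, 147.31], [-75.09, 255.09], [0, 152.58], [-146.25, 146.25]. Speed limits (degrees/s): [147.25, 147.25, 180, 180, 180, 180].

### API

Orientations are given as a 3x3 rotation matrix whose columns are the frame's x, y, z axes.
In Python, from workcell import * gives the robot as it stands.
- The arm moves only by the tool servo_tool, never from a script. Its argument "plan" is a list that holds one entry, the list of rows, each a list of 6 numbers: the shift along the tool's x, y, z in units of 50 mm (1.0 is 50 mm), then the turn, a rotation vector about the tool's x, y, z in units of 10 degrees (1.0 is 10 degrees). A call has 1 to 12 rows; each row is the pose to reach, as a shift and turn from the pose commanded when the call began, along the tool's axes at that moment; what a row does not reach only later rows make up. A row lasts 1/8 s, in which the tool goes at most 62.5 mm and 10.7 degrees, less where a joint would pass 70% of its speed; a pose out of reach is approached as far as the arm can. A call with a gripper value outside its range is refused whole. "grip" is the finger opening in mm, from 0 to 88.1, set as the call begins (left out, the last holds). The fingers move at their own pace and stop on an object; the grip force is fixed at half the most. Time passes only in rows, so rows that repeat a pose let the fingers close. It gives the time, the measured TCP pose, the force and the opening at its end, in the units of the state.
- sense(): the state, without advancing time (a new reading comes with each control period).
- capture(name): name is "scene" or "top" or "wrist"; returns a dict with "frame" (384x512x3 uint8, red, green, blue), "camera_matrix" (3x3 intrinsics, pixels), "xyz" and "rotation" of the camera in the world. Camera axes: x right, y up, looking along -z (the intrinsics and any distortion apply to the point x, -y, -z); pixel columns grow to the right and rows downward; lengths in m; the calibration is good to about 2 mm. A picture is of the moment at which its call begins. There is no depth.
- job_done(): hands the job in, once; it reports no verdict.
The state is a dict: "t": time; "joints": joint angles; "qd": joint speeds; "effort": joint torques, N m; "ee_pos": TCP position; "ee_rot": TCP orientation; "wrist_force": force on the tool from outside, world axes, zero at the start; "ft_torque": the same for the moment, N m; "width": finger opening in m.
Only numpy, scipy, OpenCV 4.12 (cv2) and the standard library are available. Lean on these libraries where they do the work, as an engineer would, in place of code of your own. Each camera call takes 0.05 s, during which the arm holds its last target. There are 200 camera calls.

## Working session

There is one attempt and no reset: what is moved stays moved. The work goes in short steps, Python scripts to look and compute and a tool call to move; the robot and the scene stay as the last step left them, time stands still between calls to the robot, and variables do not carry over. Pictures are saved under pics/ and viewed, about 8 in all and at most 12, crops included, and the job is handed in when it is done.

Besides the shell and the picture viewer there is one more tool, called after "Emit:" as name(argument=value, ...) on one line, values as JSON. servo_tool: Moves the arm, as the interface text tells. Its arguments: {"type":"object","properties":{"plan":{"type":"array","items":{"type":"array","items":{"type":"array","items":{"type":"number"}}}},"grip":{"type":"number"}},"required":["plan"]}

```bash
ls; mkdir -p pics; python3 - <<'E'
from workcell import *
import cv2,numpy as np
s=sense(); print(s)
try: print(tcp_to_grasp)
except Exception as e: print(e)
ims=[]
for n in("scene","top"):
    c=capture(n); print(n,c["camera_matrix"],c["xyz"],c["rotation"],[k for k in c])
    np.savez(f"{n}0.npz",**{k:v for k,v in c.items() if k in("frame","camera_matrix","xyz","rotation")})
    cv2.imwrite(f"pics/{n}0.png",c["frame"][:,:,::-1])
E
```

```text
pics
{'t': 0.0, 'joints': array([-7.33323310e+01,  1.51688032e+01,  9.19780954e+01, -4.01647617e-04,
        7.29794066e+01, -2.11315036e+00]), 'qd': array([-0.08725094,  0.05955068, -0.0063736 , -0.02595293, -0.05632971,
        0.03825881]), 'effort': array([ 7.58985916e-04, -5.02106988e+01, -3.56872451e+01,  7.28028989e-02,
        2.94031471e-02, -1.81005971e-04]), 'ee_pos': array([ 0.21712313, -0.6383895 ,  0.23742198]), 'ee_rot': array([[ 3.21950019e-01, -9.46756451e-01, -6.38698940e-04],
       [-9.46754103e-01, -3.21950643e-01,  2.10989704e-03],
       [-2.20318817e-03, -7.45905481e-05, -9.99997570e-01]]), 'wrist_force': array([ 0.47612119, -0.79509535,  0.11975008]), 'ft_torque': array([-0.02029743,  0.00202162,  0.05049196]), 'width': 0.08840382836468139}
0.0187
scene [[372.69287447   0.         256.33084548]
 [  0.         372.69287447 189.03041663]
 [  0.           0.           1.        ]] [ 0.8518632  -0.57893602  0.92779815] [[ 0.88420635 -0.36790925  0.28778797]
 [ 0.46700946  0.70820975 -0.52947249]
 [-0.00901643  0.60256264  0.79802066]] ['frame', 'camera_matrix', 'xyz', 'rotation']
top [[407.57141083   0.         255.07759411]
 [  0.         407.57141083 193.69196178]
 [  0.           0.           1.        ]] [ 0.41431264 -0.04737405  1.20769809] [[-0.0021957   0.99184687 -0.12741652]
 [-0.99997798 -0.00137982  0.00649114]
 [ 0.00626241  0.12742797  0.99182806]] ['frame', 'camera_matrix', 'xyz', 'rotation']
```

View pics/scene0.png

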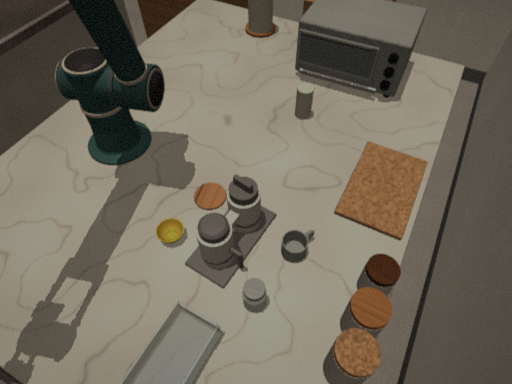

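View pics/top0.png

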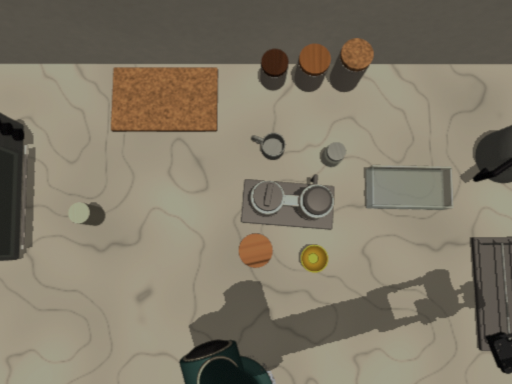

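The scene view shows the barred cap near (243,187) and the dome near (214,230). The top view shows the cap near (267,197) and the dome near (317,200). Next I'll enlarge both and cast rays.

```bash
cat > h.py <<'E'
import numpy as np,cv2
def ray(c,u,v):
    d=np.linalg.inv(c["camera_matrix"])@[u,v,1]; d=c["rotation"]@[d[0],-d[1],-d[2]]
    return np.array(c["xyz"]),d/np.linalg.norm(d)
def onz(c,u,v,z):
    o,d=ray(c,u,v); return o+d*(z-o[2])/d[2]
def proj(c,p):
    q=np.array(c["rotation"]).T@(np.array(p)-c["xyz"]); k=c["camera_matrix"]@[q[0],-q[1],-q[2]]; return k[:2]/k[2]
def tri(c1,a,c2,b):
    o,d=ray(c1,*a);p,e=ray(c2,*b)
    st=np.linalg.lstsq(np.c_[d,-e],p-o,rcond=None)[0]
    A=o+d*st[0];B=p+e*st[1]; return (A+B)/2,np.linalg.norm(A-B)
E
python3 - <<'E'
from h import *
t=np.load("top0.npz");s=np.load("scene0.npz")
a=cv2.resize(t["frame"][165:240,235:345],None,fx=5,fy=5,interpolation=2)
b=cv2.resize(s["frame"][165:225,215:275],None,fx=6.25,fy=6.25,interpolation=2)
cv2.imwrite("pics/a.png",cv2.vconcat([cv2.copyMakeBorder(a,0,0,0,250,0),]) [:,:,::-1] if 0 else a[:,:,::-1])
o=np.zeros((375,550+375+0,3),np.uint8);o[:,:550]=a;o[:,550:]=b[:375,:375]
cv2.imwrite("pics/ab.png",cv2.resize(o,None,fx=.86,fy=.86)[:,:,::-1])
# foot mask corners from the top view (dark grey-brown plate)
for (u,v) in [(245,180),(335,183),(333,228),(242,221)]: print(onz(t,u,v,.012).round(3))
print("cap",onz(t,267,196,.198).round(3),onz(s,244,183,.198).round(3))
E
```

```text
[ 0.609 -0.025  0.012]
[ 0.6   -0.293  0.012]
[ 0.466 -0.283  0.012]
[ 0.487 -0.017  0.012]
cap [ 0.538 -0.084  0.198] [ 0.553 -0.092  0.198]
```

View pics/ab.png

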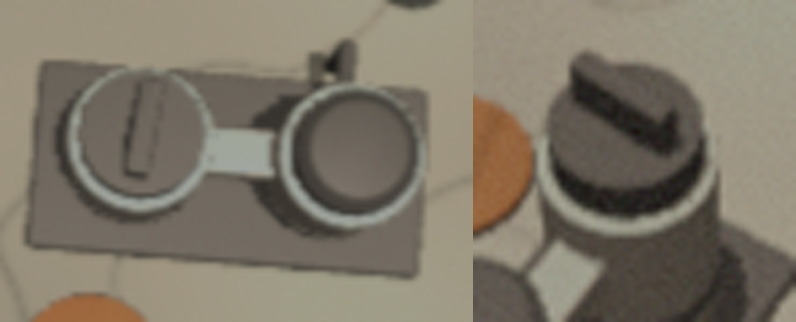

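```bash
python3 - <<'E'
from h import *
from workcell import *
from scipy.spatial.transform import Rotation as R
t=np.load("top0.npz");s=np.load("scene0.npz")
T=lambda x,y:(235+x/4.3,165+y/4.3)
print(tri(t,T(146,129),s,(243.8,181.4)))
a=onz(t,*T(138,176),.198);b=onz(t,*T(153,82),.198);print(a,b,np.linalg.norm(a-b),"bar yaw",np.degrees(np.arctan2(*(b-a)[1::-1])))
# white shoulder ring centres: left, right
for x,y in[(139,141),(352,156)]:print("shoulder",onz(t,*T(x,y),.14).round(4))
f=[onz(t,*T(x,y),.012) for x,y in[(42,62),(428,92),(415,276),(27,243)]]
print(np.array(f).round(3),np.mean(f,0).round(3));
for i,j in[(1,0),(2,3),(3,0),(2,1)]:
    d=f[j]-f[i];print(np.linalg.norm(d).round(3),np.degrees(np.arctan2(d[1],d[0])).round(1))
E
```

```text
(array([ 0.54448143, -0.08659033,  0.19213886]), np.float64(0.007613550536156425))
[ 0.51327651 -0.08381721  0.198     ] [ 0.56828185 -0.09288828  0.198     ] 0.055748288674322244 bar yaw -9.364510059974952
shoulder [ 0.5405 -0.0867  0.14  ]
shoulder [ 0.5311 -0.2173  0.14  ]
[[ 0.611 -0.025  0.012]
 [ 0.589 -0.291  0.012]
 [ 0.463 -0.279  0.012]
 [ 0.486 -0.015  0.012]] [ 0.537 -0.152  0.012]
0.267 85.4
0.265 85.0
0.125 -4.6
0.127 -5.5
```

Emit:
servo_tool(plan=[[[-0.4, -0.5, -0.6, 0, 0, 0.2], [-1.1, -1.3, -1.2, 0, 0, 0.5], [-2.0, -2.3, -1.3, 0, 0, 0.8], [-2.9, -3.4, -1.3, 0, 0, 1.1], [-3.8, -4.4, -1.3, 0, 0, 1.4], [-4.7, -5.5, -1.3, 0, 0, 1.7], [-5.6, -6.5, -1.3, 0, 0, 2.0], [-6.5, -7.5, -1.3, 0, 0, 2.3], [-7.3, -8.5, -1.3, 0, 0, 2.6], [-7.9, -9.2, -1.3, 0, 0, 2.8], [-8.35, -9.68, -1.3, 0, 0, 2.82], [-8.35, -9.68, -1.3, 0, 0, 2.82]]], grip=60)

```text
t: 1.6
ee_pos: [0.542, -0.0846, 0.303]
ee_rot: [[-0.158, -0.987, -0.001], [-0.987, 0.158, 0.001], [-0.001, 0.001, -1.0]]
wrist_force: [-1.1, -1.1, 0.4]
width: 0.0597
```

Emit:
servo_tool(plan=[[[0, 0, 0, 0, 0, 0], [0, 0, 0, 0, 0, 0], [0, 0, 0, 0, 0, 0], [0, 0, 0, 0, 0, 0]]])

```text
t: 2.1
ee_pos: [0.5408, -0.0889, 0.3038]
ee_rot: [[-0.165, -0.986, 0.0], [-0.986, 0.165, -0.0], [0.0, -0.0, -1.0]]
wrist_force: [0.2, -0.7, 0.6]
width: 0.0602
```

```bash
python3 - <<'E'
from h import *
from workcell import *
s=sense();print(s["joints"].round(1),s["ee_pos"].round(4),s["ee_rot"].round(4),s["wrist_force"],s["ft_torque"])
c=capture("wrist");np.savez("w1.npz",**c);print(c["xyz"],c["rotation"].round(3),c["camera_matrix"][0])
print(proj(c,(.541,-.087,.198)))
cv2.imwrite("pics/w1.png",c["frame"][:,:,::-1])
E
```

```text
[-11.9  -0.7 102.7  -0.   77.9  87.6] [ 0.5408 -0.0889  0.3038] [[-1.652e-01 -9.863e-01  2.000e-04]
 [-9.863e-01  1.652e-01 -1.000e-04]
 [ 1.000e-04 -2.000e-04 -1.000e+00]] [ 0.15392259 -0.74200033  0.60363812] [ 0.08111443  0.04172422 -0.00860568]
[ 0.61037458 -0.10084891  0.45065838] [[-0.166  0.949  0.269]
 [-0.986 -0.16  -0.044]
 [ 0.001 -0.272  0.962]] [292.88898932   0.         259.42537514]
[256.71963468 193.86904676]
```

View pics/w1.png

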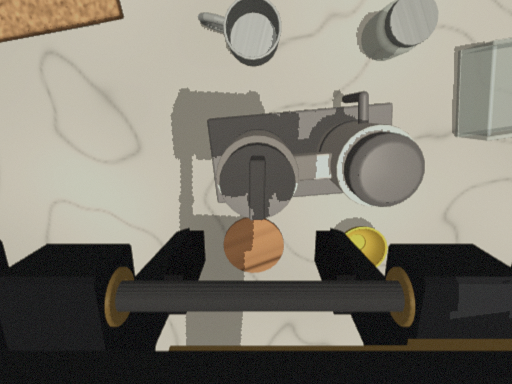

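```bash
python3 - <<'E'
from h import *
c=np.load("w1.npz")
y=np.radians(-9.4);d=np.array([np.cos(y),np.sin(y),0])
for z in(.198,.168):
    for k in(-.028,.028):print(z,k,proj(c,np.array([.541,-.087,z])+k*d).round(1))
f=c["frame"][140:235,205:310]
cv2.imwrite("pics/w1c.png",cv2.resize(f,None,fx=6,fy=6,interpolation=2)[:,:,::-1])
E
```

```text
0.198 -0.028 [256.9 223.1]
0.198 0.028 [256.5 162.9]
0.168 -0.028 [257.1 212.4]
0.168 0.028 [256.8 157.7]
```

View pics/w1c.png

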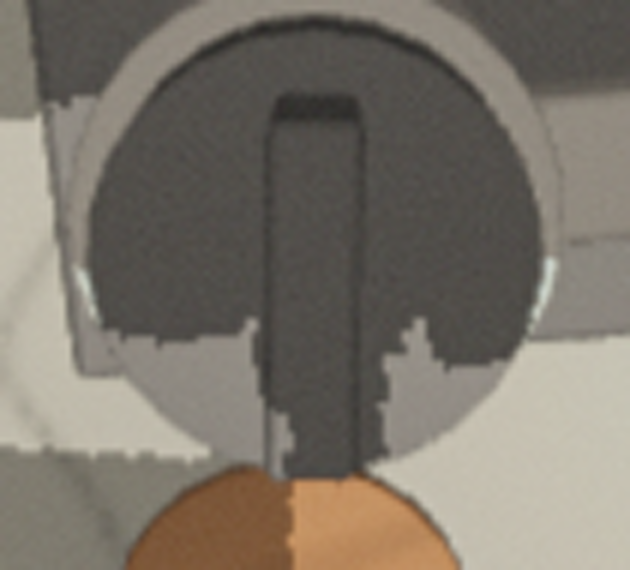

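The bar top spans crop (315,118) to (316,478), which is about (257.5,160)–(258,220) in the wrist image. That is parallel to the pads and about 3 mm further out than assumed. I'll correct for that, descend and grip.

Emit:
servo_tool(plan=[[[-0.03, -0.05, 0.3, 0, 0, 0], [-0.03, -0.05, 0.9, 0, 0, 0], [-0.03, -0.05, 1.5, 0, 0, 0], [-0.03, -0.05, 2.0, 0, 0, 0], [-0.03, -0.05, 2.3, 0, 0, 0], [-0.03, -0.05, 2.5, 0, 0, 0], [-0.03, -0.05, 2.6, 0, 0, 0], [-0.03, -0.05, 2.64, 0, 0, 0], [-0.03, -0.05, 2.64, 0, 0, 0], [-0.03, -0.05, 2.64, 0, 0, 0]]])

```text
t: 3.4
ee_pos: [0.5443, -0.087, 0.1724]
ee_rot: [[-0.164, -0.987, 0.001], [-0.987, 0.164, -0.0], [0.0, -0.001, -1.0]]
wrist_force: [-0.7, -0.7, 0.3]
width: 0.0599
```

Emit:
servo_tool(plan=[[[0, 0, 0, 0, 0, 0], [0, 0, 0, 0, 0, 0], [0, 0, 0, 0, 0, 0], [0, 0, 0, 0, 0, 0], [0, 0, 0, 0, 0, 0], [0, 0, 0, 0, 0, 0], [0, 0, 0, 0, 0, 0], [0, 0, 0, 0, 0, 0]]], grip=0)

```text
t: 4.4
ee_pos: [0.5438, -0.0869, 0.1717]
ee_rot: [[-0.164, -0.987, -0.0], [-0.987, 0.164, -0.0], [0.0, 0.0, -1.0]]
wrist_force: [0.2, 0.8, 0.1]
width: 0.014
```

```bash
cat > s.py <<'E'
from workcell import *
import numpy as np
s=sense();r=s["ee_rot"]
print("t",s["t"],"j",s["joints"].round(1),"p",s["ee_pos"].round(4),"yaw",np.degrees(np.arctan2(r[1,0],r[0,0])).round(2),"z",r[:,2].round(3),"F",s["wrist_force"].round(2),"M",s["ft_torque"].round(3),"w",round(s["width"],4),"eff6",s["effort"][5].round(3))
E
python3 s.py
```

```text
t 4.4 j [-11.7   4.7 111.3  -0.   63.9  87.7] p [ 0.5438 -0.0869  0.1717] yaw -99.42 z [-0. -0. -1.] F [0.24 0.78 0.08] M [-0.004  0.022  0.023] w 0.014 eff6 0.009
```

Grip is on the bar (14.0 mm) with no load. Trying anticlockwise in 3° steps.

Emit:
servo_tool(plan=[[[0, 0, 0, 0, 0, -0.1], [0, 0, 0, 0, 0, -0.2], [0, 0, 0, 0, 0, -0.3], [0, 0, 0, 0, 0, -0.3], [0, 0, 0, 0, 0, -0.3]]])

```text
t: 5.03
ee_pos: [0.5438, -0.0869, 0.1717]
ee_rot: [[-0.112, -0.994, -0.0], [-0.994, 0.112, -0.0], [0.0, 0.0, -1.0]]
wrist_force: [0.5, -0.3, -1.7]
width: 0.014
```

```bash
python3 s.py
```

```text
t 5.025 j [-11.7   4.7 111.3  -0.   63.9  84.7] p [ 0.5438 -0.0869  0.1717] yaw -96.42 z [-0. -0. -1.] F [ 0.46 -0.29 -1.72] M [ 0.019  0.007 -0.018] w 0.014 eff6 0.011
```

Emit:
servo_tool(plan=[[[0, 0, 0, 0, 0, -0.1], [0, 0, 0, 0, 0, -0.2], [0, 0, 0, 0, 0, -0.3], [0, 0, 0, 0, 0, -0.3], [0, 0, 0, 0, 0, -0.3]]])

```text
t: 5.65
ee_pos: [0.5438, -0.0869, 0.1717]
ee_rot: [[-0.06, -0.998, -0.0], [-0.998, 0.06, -0.0], [0.0, 0.0, -1.0]]
wrist_force: [0.4, -0.1, -1.2]
width: 0.0137
```

```bash
python3 s.py
```

```text
t 5.65 j [-11.7   4.7 111.3  -0.   63.9  81.7] p [ 0.5438 -0.0869  0.1717] yaw -93.42 z [-0. -0. -1.] F [ 0.44 -0.12 -1.25] M [-0.018  0.007  0.025] w 0.0137 eff6 0.009
```

Emit:
servo_tool(plan=[[[0, 0, 0, 0, 0, -0.1], [0, 0, 0, 0, 0, -0.2], [0, 0, 0, 0, 0, -0.3], [0, 0, 0, 0, 0, -0.3], [0, 0, 0, 0, 0, -0.3]]])

```text
t: 6.28
ee_pos: [0.5438, -0.0869, 0.1717]
ee_rot: [[-0.007, -1.0, -0.0], [-1.0, 0.007, -0.0], [0.0, 0.0, -1.0]]
wrist_force: [-0.3, 0.7, -1.0]
width: 0.014
```

```bash
python3 s.py
```

```text
t 6.275 j [-11.7   4.7 111.3  -0.   63.9  78.8] p [ 0.5438 -0.0869  0.1717] yaw -90.42 z [-0. -0. -1.] F [-0.31  0.66 -1.  ] M [ 0.031 -0.026 -0.017] w 0.014 eff6 0.005
```

Emit:
servo_tool(plan=[[[0, 0, 0, 0, 0, -0.1], [0, 0, 0, 0, 0, -0.2], [0, 0, 0, 0, 0, -0.3], [0, 0, 0, 0, 0, -0.3], [0, 0, 0, 0, 0, -0.3]]])

```text
t: 6.9
ee_pos: [0.5438, -0.0869, 0.1717]
ee_rot: [[0.045, -0.999, -0.0], [-0.999, -0.045, 0.0], [-0.0, 0.0, -1.0]]
wrist_force: [0.6, -0.2, -1.3]
width: 0.0138
```

```bash
python3 s.py
```

```text
t 6.9 j [-11.7   4.7 111.3   0.   63.9  75.8] p [ 0.5438 -0.0869  0.1717] yaw -87.42 z [-0.  0. -1.] F [ 0.58 -0.18 -1.34] M [-0.014  0.03  -0.067] w 0.0138 eff6 0.001
```

Emit:
servo_tool(plan=[[[0, 0, 0, 0, 0, -0.1], [0, 0, 0, 0, 0, -0.2], [0, 0, 0, 0, 0, -0.3], [0, 0, 0, 0, 0, -0.3], [0, 0, 0, 0, 0, -0.3]]])

```text
t: 7.52
ee_pos: [0.5438, -0.0869, 0.1717]
ee_rot: [[0.097, -0.995, -0.0], [-0.995, -0.097, 0.0], [-0.0, 0.0, -1.0]]
wrist_force: [0.7, -0.5, -1.5]
width: 0.0139
```

```bash
python3 s.py
```

```text
t 7.525 j [-11.7   4.7 111.3   0.   63.9  72.8] p [ 0.5438 -0.0869  0.1717] yaw -84.42 z [-0.  0. -1.] F [ 0.72 -0.53 -1.49] M [ 0.082  0.017 -0.052] w 0.0139 eff6 -0.002
```

Emit:
servo_tool(plan=[[[0, 0, 0, 0, 0, -0.1], [0, 0, 0, 0, 0, -0.2], [0, 0, 0, 0, 0, -0.3], [0, 0, 0, 0, 0, -0.3], [0, 0, 0, 0, 0, -0.3]]])

```text
t: 8.15
ee_pos: [0.5438, -0.0868, 0.1717]
ee_rot: [[0.149, -0.989, -0.0], [-0.989, -0.149, 0.0], [-0.0, 0.0, -1.0]]
wrist_force: [-0.6, 1.6, -0.4]
width: 0.0138
```

```bash
python3 s.py
```

```text
t 8.15 j [-11.7   4.7 111.3   0.   63.9  69.8] p [ 0.5438 -0.0868  0.1717] yaw -81.43 z [-0.  0. -1.] F [-0.58  1.6  -0.42] M [ 0.171  0.02  -0.309] w 0.0138 eff6 -0.291
```

Emit:
servo_tool(plan=[[[0, 0, 0, 0, 0, -0.1], [0, 0, 0, 0, 0, -0.2], [0, 0, 0, 0, 0, -0.3], [0, 0, 0, 0, 0, -0.3], [0, 0, 0, 0, 0, -0.3]]])

```text
t: 8.78
ee_pos: [0.5438, -0.0868, 0.1717]
ee_rot: [[0.2, -0.98, -0.0], [-0.98, -0.2, 0.0], [-0.0, 0.0, -1.0]]
wrist_force: [-0.6, 0.3, -0.6]
width: 0.014
```

```bash
python3 s.py
```

```text
t 8.775 j [-11.7   4.7 111.3   0.   63.9  66.8] p [ 0.5438 -0.0868  0.1717] yaw -78.44 z [-0.  0. -1.] F [-0.57  0.34 -0.65] M [ 0.236  0.089 -0.712] w 0.014 eff6 -0.674
```

A stop shows anticlockwise: the twist went 0.05 → 0.31 → 0.71 N m from about 17°. I'll back off. Clockwise needs more wrist range than this grasp has, so I'll release, flip the gripper half a turn and regrasp.

Emit:
servo_tool(plan=[[[0, 0, 0, 0, 0, 0.2], [0, 0, 0, 0, 0, 0.4], [0, 0, 0, 0, 0, 0.6], [0, 0, 0, 0, 0, 0.6], [0, 0, 0, 0, 0, 0.6]]])

```text
t: 9.4
ee_pos: [0.5439, -0.087, 0.1717]
ee_rot: [[0.098, -0.995, 0.0], [-0.995, -0.098, -0.0], [0.0, -0.0, -1.0]]
wrist_force: [-0.3, -0.1, -1.2]
width: 0.0135
```

```bash
python3 s.py
```

```text
t 9.4 j [-11.7   4.7 111.3  -0.   63.9  72.7] p [ 0.5439 -0.087   0.1717] yaw -84.4 z [ 0. -0. -1.] F [-0.28 -0.09 -1.16] M [-0.018  0.027 -0.008] w 0.0135 eff6 0.003
```

Emit:
servo_tool(plan=[[[0, 0, 0, 0, 0, 0], [0, 0, 0, 0, 0, 0], [0, 0, 0, 0, 0, 0], [0, 0, 0, 0, 0, 0], [0, 0, 0, 0, 0, 0], [0, 0, -0.2, 0, 0, 0], [0, 0, -0.5, 0, 0, 0], [0, 0, -0.9, 0, 0, 0], [0, 0, -1.1, 0, 0, 0], [0, 0, -1.2, 0, 0, 0], [0, 0, -1.2, 0, 0, 0]]], grip=60)

```text
t: 10.78
ee_pos: [0.544, -0.0869, 0.2321]
ee_rot: [[0.097, -0.995, 0.001], [-0.995, -0.097, -0.0], [0.0, -0.001, -1.0]]
wrist_force: [0.1, 1.0, 0.6]
width: 0.06
```

Emit:
servo_tool(plan=[[[0, 0, 0, 0, 0, -0.8], [0, 0, 0, 0, 0, -1.8], [0, 0, 0, 0, 0, -2.8], [0, 0, 0, 0, 0, -3.8], [0, 0, 0, 0, 0, -4.8], [0, 0, 0, 0, 0, -5.8], [0, 0, 0, 0, 0, -6.8], [0, 0, 0, 0, 0, -7.8], [0, 0, 0, 0, 0, -8.6], [0, 0, 0, 0, 0, -9.0]]])

```text
t: 12.02
ee_pos: [0.5432, -0.0868, 0.2306]
ee_rot: [[0.995, 0.1, -0.002], [0.1, -0.995, 0.0], [-0.002, -0.001, -1.0]]
wrist_force: [0.5, -0.6, -0.1]
width: 0.06
```

Emit:
servo_tool(plan=[[[0, 0, 0, 0, 0, -0.8], [0, 0, 0, 0, 0, -1.8], [0, 0, 0, 0, 0, -2.8], [0, 0, 0, 0, 0, -3.8], [0, 0, 0, 0, 0, -4.8], [0, 0, 0, 0, 0, -5.8], [0, 0, 0, 0, 0, -6.8], [0, 0, 0, 0, 0, -7.8], [0, 0, 0, 0, 0, -8.6], [0, 0, 0, 0, 0, -9.0], [0, 0, 0, 0, 0, -9.0], [0, 0, 0, 0, 0, -9.0]]])

```text
t: 13.52
ee_pos: [0.5436, -0.0868, 0.2312]
ee_rot: [[-0.096, 0.995, -0.001], [0.995, 0.096, 0.0], [0.0, -0.001, -1.0]]
wrist_force: [-0.9, 0.5, 0.1]
width: 0.0601
```

```bash
python3 s.py
```

```text
t 13.525 j [ -11.7    2.   107.7    0.    70.4 -107.2] p [ 0.5436 -0.0868  0.2312] yaw 95.51 z [-0.001  0.    -1.   ] F [-0.86  0.53  0.09] M [ 0.067 -0.195  0.06 ] w 0.0601 eff6 0.0
```

Emit:
servo_tool(plan=[[[0, 0, 0.3, 0, 0, 0], [0, 0, 0.7, 0, 0, 0], [0, 0, 1.0, 0, 0, 0], [0, 0, 1.15, 0, 0, 0], [0, 0, 1.2, 0, 0, 0], [0, 0, 1.2, 0, 0, 0], [0, 0, 1.2, 0, 0, 0]]])

```text
t: 14.4
ee_pos: [0.5444, -0.087, 0.1725]
ee_rot: [[-0.097, 0.995, 0.001], [0.995, 0.097, -0.0], [-0.0, 0.001, -1.0]]
wrist_force: [0.4, 0.5, 0.6]
width: 0.0598
```

Emit:
servo_tool(plan=[[[0, 0, 0, 0, 0, 0], [0, 0, 0, 0, 0, 0], [0, 0, 0, 0, 0, 0], [0, 0, 0, 0, 0, 0], [0, 0, 0, 0, 0, 0], [0, 0, 0, 0, 0, 0], [0, 0, 0, 0, 0, 0], [0, 0, 0, 0, 0, 0]]], grip=0)

```text
t: 15.4
ee_pos: [0.5438, -0.0869, 0.1717]
ee_rot: [[-0.097, 0.995, -0.0], [0.995, 0.097, -0.0], [-0.0, -0.0, -1.0]]
wrist_force: [-0.6, 0.9, -1.1]
width: 0.014
```

```bash
python3 s.py
```

```text
t 15.4 j [ -11.7    4.7  111.3   -0.    63.9 -107.3] p [ 0.5438 -0.0869  0.1717] yaw 95.58 z [-0. -0. -1.] F [-0.6   0.86 -1.07] M [ 0.061 -0.154 -0.011] w 0.014 eff6 0.006
```

Emit:
servo_tool(plan=[[[0, 0, 0, 0, 0, 0.2], [0, 0, 0, 0, 0, 0.5], [0, 0, 0, 0, 0, 0.8], [0, 0, 0, 0, 0, 1.1], [0, 0, 0, 0, 0, 1.4], [0, 0, 0, 0, 0, 1.6], [0, 0, 0, 0, 0, 1.7], [0, 0, 0, 0, 0, 1.8], [0, 0, 0, 0, 0, 1.8], [0, 0, 0, 0, 0, 1.8]]])

```text
t: 16.65
ee_pos: [0.5438, -0.0869, 0.1717]
ee_rot: [[0.215, 0.977, -0.0], [0.977, -0.215, 0.0], [0.0, -0.0, -1.0]]
wrist_force: [0.8, -0.6, -0.4]
width: 0.0138
```

```bash
python3 s.py
```

```text
t 16.65 j [-11.7   4.7 111.3   0.   63.9 -89.3] p [ 0.5438 -0.0869  0.1717] yaw 77.58 z [-0.  0. -1.] F [ 0.81 -0.64 -0.38] M [ 0.133 -0.101 -0.056] w 0.0138 eff6 -0.015
```

Emit:
servo_tool(plan=[[[0, 0, 0, 0, 0, 0.1], [0, 0, 0, 0, 0, 0.2], [0, 0, 0, 0, 0, 0.3], [0, 0, 0, 0, 0, 0.4], [0, 0, 0, 0, 0, 0.5], [0, 0, 0, 0, 0, 0.5], [0, 0, 0, 0, 0, 0.5]]])

```text
t: 17.52
ee_pos: [0.5438, -0.0869, 0.1717]
ee_rot: [[0.299, 0.954, -0.0], [0.954, -0.299, 0.0], [0.0, -0.0, -1.0]]
wrist_force: [0.1, 0.5, -0.2]
width: 0.0138
```

```bash
python3 s.py
```

```text
t 17.525 j [-11.7   4.7 111.3   0.   63.9 -84.3] p [ 0.5438 -0.0869  0.1717] yaw 72.58 z [-0.  0. -1.] F [ 0.15  0.45 -0.19] M [ 0.08  -0.164 -0.033] w 0.0138 eff6 -0.013
```

Emit:
servo_tool(plan=[[[0, 0, 0, 0, 0, 0.1], [0, 0, 0, 0, 0, 0.2], [0, 0, 0, 0, 0, 0.3], [0, 0, 0, 0, 0, 0.4], [0, 0, 0, 0, 0, 0.5], [0, 0, 0, 0, 0, 0.5], [0, 0, 0, 0, 0, 0.5]]])

```text
t: 18.4
ee_pos: [0.5438, -0.0869, 0.1717]
ee_rot: [[0.381, 0.924, 0.0], [0.924, -0.381, -0.0], [0.0, 0.0, -1.0]]
wrist_force: [0.2, -0.1, -0.6]
width: 0.0138
```

```bash
python3 s.py
```

```text
t 18.4 j [-11.7   4.7 111.3   0.   63.9 -79.3] p [ 0.5438 -0.0869  0.1717] yaw 67.58 z [ 0. -0. -1.] F [ 0.25 -0.09 -0.62] M [ 0.022 -0.085 -0.01 ] w 0.0138 eff6 -0.01
```

Emit:
servo_tool(plan=[[[0, 0, 0, 0, 0, 0.1], [0, 0, 0, 0, 0, 0.2], [0, 0, 0, 0, 0, 0.3], [0, 0, 0, 0, 0, 0.4], [0, 0, 0, 0, 0, 0.5], [0, 0, 0, 0, 0, 0.5], [0, 0, 0, 0, 0, 0.5]]])

```text
t: 19.27
ee_pos: [0.5438, -0.0869, 0.1717]
ee_rot: [[0.461, 0.888, -0.0], [0.888, -0.461, 0.0], [0.0, -0.0, -1.0]]
wrist_force: [-0.6, 0.3, -0.6]
width: 0.0136
```

```bash
python3 s.py
```

```text
t 19.275 j [-11.7   4.7 111.3   0.   63.9 -74.3] p [ 0.5438 -0.0869  0.1717] yaw 62.58 z [-0.  0. -1.] F [-0.64  0.28 -0.61] M [ 0.004 -0.109  0.027] w 0.0136 eff6 -0.008
```

Emit:
servo_tool(plan=[[[0, 0, 0, 0, 0, 0.2], [0, 0, 0, 0, 0, 0.4], [0, 0, 0, 0, 0, 0.6], [0, 0, 0, 0, 0, 0.7], [0, 0, 0, 0, 0, 0.7]]])

```text
t: 19.9
ee_pos: [0.5438, -0.0869, 0.1717]
ee_rot: [[0.565, 0.825, 0.0], [0.825, -0.565, -0.0], [0.0, 0.0, -1.0]]
wrist_force: [-0.5, -0.5, -1.6]
width: 0.0141
```

```bash
python3 s.py
```

```text
t 19.9 j [-11.7   4.7 111.3  -0.   63.9 -67.2] p [ 0.5438 -0.0869  0.1717] yaw 55.57 z [ 0. -0. -1.] F [-0.52 -0.53 -1.62] M [-0.026 -0.128  0.006] w 0.0141 eff6 0.056
```

Emit:
servo_tool(plan=[[[0, 0, 0, 0, 0, 0.2], [0, 0, 0, 0, 0, 0.5], [0, 0, 0, 0, 0, 0.8], [0, 0, 0, 0, 0, 1.1], [0, 0, 0, 0, 0, 1.3], [0, 0, 0, 0, 0, 1.5], [0, 0, 0, 0, 0, 1.5], [0, 0, 0, 0, 0, 1.5]]])

```text
t: 20.9
ee_pos: [0.5438, -0.0869, 0.1717]
ee_rot: [[0.759, 0.651, -0.0], [0.651, -0.759, 0.0], [-0.0, -0.0, -1.0]]
wrist_force: [-0.7, 0.2, -0.7]
width: 0.0135
```

```bash
python3 s.py
```

```text
t 20.9 j [-11.7   4.7 111.3   0.   63.9 -52.3] p [ 0.5438 -0.0869  0.1717] yaw 40.59 z [-0.  0. -1.] F [-0.67  0.23 -0.68] M [-0.007 -0.119 -0.014] w 0.0135 eff6 -0.003
```

Emit:
servo_tool(plan=[[[0, 0, 0, 0, 0, 0.2], [0, 0, 0, 0, 0, 0.5], [0, 0, 0, 0, 0, 0.8], [0, 0, 0, 0, 0, 1.1], [0, 0, 0, 0, 0, 1.4], [0, 0, 0, 0, 0, 1.7], [0, 0, 0, 0, 0, 1.9], [0, 0, 0, 0, 0, 2.0], [0, 0, 0, 0, 0, 2.0], [0, 0, 0, 0, 0, 2.0]]])

```text
t: 22.15
ee_pos: [0.5438, -0.0869, 0.1717]
ee_rot: [[0.936, 0.352, -0.0], [0.352, -0.936, 0.0], [-0.0, -0.0, -1.0]]
wrist_force: [-0.4, -0.2, -0.8]
width: 0.0138
```

```bash
python3 s.py
```

```text
t 22.15 j [-11.7   4.7 111.3   0.   63.9 -32.3] p [ 0.5438 -0.0869  0.1717] yaw 20.59 z [-0.  0. -1.] F [-0.39 -0.17 -0.79] M [-0.01  -0.105  0.043] w 0.0138 eff6 -0.005
```

Emit:
servo_tool(plan=[[[0, 0, 0, 0, 0, 0.2], [0, 0, 0, 0, 0, 0.5], [0, 0, 0, 0, 0, 0.8], [0, 0, 0, 0, 0, 1.1], [0, 0, 0, 0, 0, 1.4], [0, 0, 0, 0, 0, 1.7], [0, 0, 0, 0, 0, 1.9], [0, 0, 0, 0, 0, 2.0], [0, 0, 0, 0, 0, 2.0], [0, 0, 0, 0, 0, 2.0]]])

```text
t: 23.4
ee_pos: [0.5438, -0.0869, 0.1717]
ee_rot: [[1.0, 0.01, -0.0], [0.01, -1.0, 0.0], [-0.0, -0.0, -1.0]]
wrist_force: [-1.1, 0.0, -0.5]
width: 0.014
```

```bash
python3 s.py
```

```text
t 23.4 j [-11.7   4.7 111.3   0.   63.9 -12.3] p [ 0.5438 -0.0869  0.1717] yaw 0.59 z [-0.  0. -1.] F [-1.07  0.03 -0.49] M [ 0.003 -0.109 -0.034] w 0.014 eff6 -0.003
```

Emit:
servo_tool(plan=[[[0, 0, 0, 0, 0, 0.2], [0, 0, 0, 0, 0, 0.5], [0, 0, 0, 0, 0, 0.8], [0, 0, 0, 0, 0, 1.1], [0, 0, 0, 0, 0, 1.3], [0, 0, 0, 0, 0, 1.4], [0, 0, 0, 0, 0, 1.45], [0, 0, 0, 0, 0, 1.45], [0, 0, 0, 0, 0, 1.45]]])

```text
t: 24.52
ee_pos: [0.5439, -0.0869, 0.1717]
ee_rot: [[0.971, -0.24, 0.0], [-0.24, -0.971, 0.0], [0.0, -0.0, -1.0]]
wrist_force: [0.1, 0.2, -0.8]
width: 0.0137
```

```bash
python3 s.py
```

```text
t 24.525 j [-11.7   4.7 111.3   0.   63.9   2.2] p [ 0.5439 -0.0869  0.1717] yaw -13.91 z [ 0.  0. -1.] F [ 0.11  0.25 -0.78] M [-0.057 -0.074  0.014] w 0.0137 eff6 -0.002
```

94.5° clockwise from the start, with no resistance. Now a gentle test lift of 6 mm.

Emit:
servo_tool(plan=[[[0, 0, -0.03, 0, 0, 0], [0, 0, -0.06, 0, 0, 0], [0, 0, -0.09, 0, 0, 0], [0, 0, -0.12, 0, 0, 0], [0, 0, -0.12, 0, 0, 0], [0, 0, -0.12, 0, 0, 0]]])

```text
t: 25.28
ee_pos: [0.5438, -0.0869, 0.1777]
ee_rot: [[0.971, -0.241, -0.0], [-0.241, -0.971, 0.0], [-0.0, 0.0, -1.0]]
wrist_force: [0.5, 0.9, -1.2]
width: 0.0139
```

```bash
python3 s.py
```

```text
t 25.275 j [-11.7   4.4 111.    0.   64.6   2.2] p [ 0.5438 -0.0869  0.1777] yaw -13.92 z [-0.  0. -1.] F [ 0.5   0.95 -1.19] M [-0.02  -0.039 -0.024] w 0.0139 eff6 0.0
```

Emit:
servo_tool(plan=[[[0, 0, -0.1, 0, 0, 0], [0, 0, -0.3, 0, 0, 0], [0, 0, -0.6, 0, 0, 0], [0, 0, -0.9, 0, 0, 0], [0, 0, -1.2, 0, 0, 0], [0, 0, -1.5, 0, 0, 0], [0, 0, -1.7, 0, 0, 0], [0, 0, -1.82, 0, 0, 0], [0, 0, -1.88, 0, 0, 0], [0, 0, -1.88, 0, 0, 0], [0, 0, -1.88, 0, 0, 0], [0, 0, -1.88, 0, 0, 0]]])

```text
t: 26.78
ee_pos: [0.5436, -0.0868, 0.2712]
ee_rot: [[0.971, -0.241, -0.001], [-0.241, -0.971, 0.0], [-0.001, 0.0, -1.0]]
wrist_force: [0.2, 0.1, -0.6]
width: 0.0137
```

```bash
python3 s.py; python3 - <<'E'
from workcell import *
import cv2,numpy as np
a=capture("scene")["frame"][100:330,120:350];b=capture("top")["frame"][120:280,200:360]
o=np.hstack([cv2.resize(a,(400,400)),cv2.resize(b,(400,400))]);cv2.imwrite("pics/end.png",o[:,:,::-1])
E
```

```text
t 26.775 j [-11.7   0.5 104.9   0.   74.6   2.3] p [ 0.5436 -0.0868  0.2712] yaw -13.92 z [-0.001  0.    -1.   ] F [ 0.21  0.07 -0.63] M [-0.064 -0.038 -0.033] w 0.0137 eff6 0.0
```

View pics/end.png

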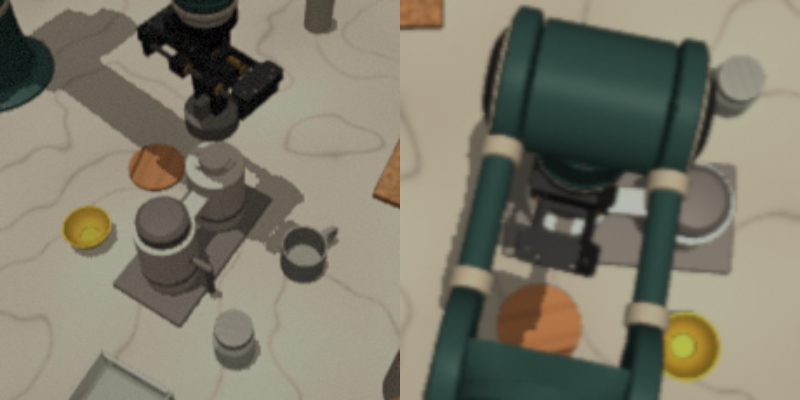

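The picture shows the cap level in the gripper at left-panel (212,117), above the bare neck at (214,165). The other items haven't moved. I'll let it settle, then hand in.

Emit:
servo_tool(plan=[[[0, 0, 0, 0, 0, 0], [0, 0, 0, 0, 0, 0], [0, 0, 0, 0, 0, 0], [0, 0, 0, 0, 0, 0]]])

```text
t: 27.38
ee_pos: [0.5439, -0.0869, 0.2717]
ee_rot: [[0.971, -0.241, 0.0], [-0.241, -0.971, 0.0], [0.0, -0.0, -1.0]]
wrist_force: [-0.4, -0.7, -1.0]
width: 0.0135
```

```bash
python3 s.py; python3 -c "
from workcell import *
print(job_done())"
```

```text
t 27.375 j [-11.7   0.5 104.9   0.   74.6   2.3] p [ 0.5439 -0.0869  0.2717] yaw -13.92 z [ 0.  0. -1.] F [-0.36 -0.7  -1.02] M [-0.013 -0.037 -0.011] w 0.0135 eff6 0.0
the job is handed in; nothing more can be done
None
```

The cap is off and held level and still, 100 mm above its seat. I handed the job in at 27.4 s of the 48 s allowed.

- **Finding the direction:** I tried anticlockwise first, in 3° steps. It met the stop at about 17°, and the twist reached only 0.7 N m before I backed off.
- **Unlocking:** Clockwise needed more wrist travel than that grasp had, so I let go and regripped with the gripper turned half a turn. I then turned the cap clockwise to 94.5° from the start while it was still on its seat, with almost no resistance.
- **Lifting:** A 6 mm test lift showed no resistance, so I raised it straight up.
- **Last checks:** The tool was vertical, the bar was held at 13.5 mm opening, and about 1 N of weight was on the wrist. The final picture shows the cap above the bare neck, with the nearby things where they were. The cartridge was not in that picture, but the arm never went near it. No check failed or disagreed.

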